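Index the inspection carousel and set its brake

TASK

On the inspection station, turn the four-armed carousel by pushing one of its arms with a fingertip until the ceramic tube riding on it stands squarely in front of the sensor's lens, and let it come to rest there. Then push the brake lever round with a fingertip, clockwise seen from above, fully to its stop. Do not touch or lift the tube, which stays upright in its nest, and leave the other ceramics and the bin where they are.

Things in the scene. Friction and masses are not known exactly. Their poses are not given: they have to be found in the camera images.
- hub (a point): the carousel's vertical turning axis, 45 mm above the bench (mid-height of the arms). Round hub of radius 30 mm, 28 to 60 mm above the bench, with a small axle cap to 68 mm. It turns both ways without limit, with light friction (about 0.06 N m), and stays where it is left
- carousel: the turning carousel; origin on its axis at bench height, x along the arm that carries the tube, z up. Four equal aluminium arms 90 degrees apart: level bars 16 mm wide, 35 to 55 mm above the bench, bare from 30 to 102 mm from the axis; each ends in a round cup (nest), 45 mm outer diameter, centred 125 mm from the axis, 35 to 57 mm above the bench
- station: fixed grey base plate, 260 x 440 mm, 12 mm thick; origin on the hub axis at bench height, y towards the sensor (plate from y = -200 to 240 mm). Under the hub a fixed bearing, radius 40 mm, 26 mm high above the bench
- seat (a point): the centre of the inner floor of the nest that holds the ceramic tube, 125 mm from the axis and 42 mm above the bench; it turns with the carousel
- tube_center (a point): centre of the white ceramic tube to be inspected, 33 mm outer diameter and 36 mm tall, standing loose and upright in one nest (2 mm play all round); its foot is 42 mm and its top 78 mm above the bench, its centre 18 mm above the nest's floor. The other three nests are empty
- tube: the same tube; origin at the centre of its underside, z axis along its length, up
- mark (a point): point straight in front of the sensor's lens where the tube must stand: 125 mm from the hub axis on the line from the axis to the lens, 60 mm above the bench. The lens is a dark disc on the hub-facing side of the sensor, 50 mm further out; the sensor is a fixed plastic box 60 mm wide, 50 mm deep, its top 85 mm above the bench
- lever_pivot (a point): vertical pivot axis of the brake lever, 185 mm from the hub towards the side away from the sensor; 33 mm above the bench, at mid-height of the lever
- lever_tip (a point): outer end of the brake lever, 85 mm from its pivot, at mid-height. The lever is a level dark steel bar 14 mm wide, 22 to 45 mm above the bench; push it on its long side. At its stop it meets a thin fixed pin (8 mm across, 48 mm high) standing 40 mm from the pivot
- brake_lever (a joint): angle of the brake lever in rad: 0 released (pointing straight away from the hub), growing as it is pushed clockwise seen from above, 1.0 fully set at its stop. Light friction (about 0.06 N m); it stays where it is left. It needs no force beyond the stop and does not block the carousel
- spare_tube: another identical ceramic tube, 33 mm diameter, 36 mm tall, standing on the base plate beside the sensor; origin at the centre of its underside; not to be disturbed
- setter_block: white ceramic block, 44 x 30 x 22 mm, on the base plate on the other side of the sensor; origin at the centre of its underside; not to be disturbed
- plate_stack: stack of six white slotted ceramic plates, 100 x 101 mm, 42 mm high, on the bench beside the station, on the brake lever's side; origin at the centre of its underside; not to be disturbed
- blue_bin: fixed blue plastic bin of ceramic tubes, 200 x 150 mm, 55 mm high, on the bench beside the station; origin at the centre of its underside; not needed

How it is judged:
On the way, in this order (a step that is already met when the one before it is completed fails the run):
1. the tube has been brought in front of the sensor's lens (within 10 mm of the mark) and the carousel is at rest (horizontal distance between tube_center and mark below 0.01 m and angular speed of carousel below 0.05 rad/s), for 0.3 s.
2. the brake lever has been pushed to its stop (at least 0.93 of 1.0 rad) (value of joint brake_lever above 0.93 rad), for 0.2 s.
At the end, for the whole second after the job is handed in: the tube stands upright in its nest, at rest, its centre within 10 mm horizontally of the point in front of the lens, and the brake lever is at its stop (at least 0.93 of 1.0 rad) (all of step 1 and value of joint brake_lever above 0.93 rad and angle between tube's own z axis and vertical below 0.15 rad and horizontal distance between tube_center and seat below 0.006 m and z of tube_center in the frame of seat below 0.022 m and linear speed of tube below 0.02 m/s); the robot touches nothing.
It fails at once if the tube is touched by the fingers or the arm (over 0.5 N) (contact force between any of the fingers, the arm and tube above 0.5 N).
It fails at once if the tube is lifted in or out of its nest or tipped (z of tube_center in the frame of seat above 0.026 m or angle between tube's own z axis and vertical above 0.35 rad).
It fails at once if another ceramic piece is moved by more than 15 mm (distance of any of spare_tube, setter_block, plate_stack from where it was at the start of the episode above 0.015 m).
It fails at once if the bin is pushed with more than 10 N (contact force between any of the fingers, the arm and blue_bin above 10 N).
It also fails if it takes over 64 s, if anything falls off the work surface, if the arm or the gripper's body presses on something with over 40 N, if the wrist force passes 120 N, or if a joint passes its speed limit or range.

ROBOT

A 7-joint arm with a two-finger parallel gripper is mounted at the origin on the work surface. World frame = base frame: x ahead of the robot, y to its left, z up, the work surface at z = 0. Lengths are in m, angles in rad, forces in N, time in s.
With the tool pointing down it reaches from about 0.425 to 0.825 m from the base axis. Payload 3.6 kg.
Tool frame: the origin (TCP) lies midway between the tips of the shut fingers; the grasp point (between the pads) lies 19 mm behind it; z points along the fingers, y is the direction in which the jaws open and shut (so a half turn about z gives the same grasp; the last joint's range is limited). The gripper opens to 93 mm and grips with 3 to 60 N. Pads are 15 mm wide; open, the fingers measure 128 mm over their backs; the gripper's body (75 mm by 188 mm) begins 65 mm behind the grasp point.
Start: joints at [1.286, 0.615, -0.013, 1.423, 0.008, 1.103, -0.04], TCP at [0.166, -0.628, 0.219] pointing down, gripper open.
Joint ranges: [-3.12, 3.12], [-0.3, 2.06], [-1.34, 1.32], [0.26, 2.42], [-1.36, 4.5], [0.01, 1.98], [-2.84, 2.84]. Speed limits (rad/s): [2.79, 2.79, 3.14, 3.14, 3.14, 3.14, 3.14].

INTERFACE

Orientations are given as a unit quaternion [x, y, z, w].
In Python, from bench import robot, camera, ticket, finder gives the robot as it stands.
- The arm moves only by the tool play_rows, never from a script. Its argument "targets" is text: rows parted by semicolons, each of 5 numbers parted by spaces: the shift along the tool's x, y, z in m, then the turn about the tool's z in units of 6 degrees (1.0 is 6 degrees), then the closure in counts, from 0 (fully open) to 255 (shut). A call has 1 to 12 rows; each row is the pose to reach, as a shift and turn from the pose commanded when the call began, along the tool's axes at that moment; what a row does not reach only later rows make up. A row lasts 1/10 s, in which the tool goes at most 50 mm and 8.59 degrees, less where a joint would pass 70% of its speed; a pose out of reach is approached as far as the arm can. A call with a gripper value outside its range is refused whole. The fingers move at their own pace and stop on an object; "newtons" is the grip in N (left out, the last holds). Time passes only in rows, so rows that repeat a pose let the fingers close. It gives the time, the measured TCP pose, the force and the opening at its end, in the units of the state.
- robot.get_obs(): the state, without advancing time (a new reading comes with each control period).
- camera(name): name is "side" or "top"; returns a dict with "frame" (400x640x3 uint8, red, green, blue), "fx", "fy", "cx", "cy" (pixels), "k1" (the pictures are not rectified: a ray, as slopes to the right and down, at radius r is drawn at 1 + k1 r^2 times it, then the intrinsics apply), "R" (3x3) and "t" (3): a world point X has camera coordinates R X + t. Camera axes: x right, y down, z forward; pixel columns grow to the right and rows downward; lengths in m; the calibration is good to about 2 mm. A picture is of the moment at which its call begins. There is no depth.
- ticket.sign_off(): hands the job in, once; it reports no verdict.
Trained networks look in the newest picture that a camera, given by its name, has taken for a name from the list of things; names that differ only in an ending like _2 or _b are one class to them, and where a whole thing is asked for, a point or a joint stands for the part that bears it (a point fixed in the world has none). Each returns a list of dicts, best first, with "conf" (0 to 1); they miss things now and then, are a little off and sometimes report something else, mostly with a low value. They report only what shows in the picture. A call takes as long as a camera call.
- finder.masks_of(name, camera): "mask" (400x640 bool, what is visible of it) and "rect" ([left, top, right, bottom] in pixels, round what is visible of it).
The state is a dict: "time": time; "q": joint angles; "joint_vel": joint speeds; "joint_torque": joint torques, N m; "position": TCP position; "ee_rot": TCP orientation; "ft_force": force on the tool from outside, world axes, zero at the start; "wrist_torque": the same for the moment, N m; "grip_width": finger opening in m.
Only numpy, scipy, OpenCV 4.12 (cv2) and the standard library are available. Lean on these libraries where they do the work, as an engineer would, in place of code of your own. Each camera call takes 0.05 s, during which the arm holds its last target.

## Working session

There is one attempt and no reset: what is moved stays moved. The work goes in short steps, Python scripts to look and compute and a tool call to move; the robot and the scene stay as the last step left them, time stands still between calls to the robot, and variables do not carry over. Pictures are saved under pics/ and viewed, and the job is handed in when it is done.

Besides the shell and the picture viewer there is one more tool, called as name(argument=value, ...) on one line, values as JSON. play_rows: Moves the arm, as the interface text tells. Its arguments: {"type":"object","properties":{"targets":{"type":"string"},"newtons":{"type":"number"}},"required":["targets"]}

```bash
mkdir -p pics; ls; cat > h.py <<'E'
import numpy as np, cv2
from bench import robot, camera, ticket, finder
def proj(c,X):
    X=np.atleast_2d(X); p=(np.array(c["R"])@X.T).T+np.array(c["t"])
    s=p[:,:2]/p[:,2:]; r2=(s**2).sum(1,keepdims=True); s=s*(1+c["k1"]*r2)
    return s*[c["fx"],c["fy"]]+[c["cx"],c["cy"]]
def unproj(c,uv,z):
    uv=np.atleast_2d(np.asarray(uv,float)); d=(uv-[c["cx"],c["cy"]])/[c["fx"],c["fy"]]
    s=d.copy()
    for _ in range(30): s=d/(1+c["k1"]*(s**2).sum(1,keepdims=True))
    R=np.array(c["R"]);t=np.array(c["t"]); o=-R.T@t
    r=(R.T@np.c_[s,np.ones(len(s))].T).T
    k=(z-o[2])/r[:,2]
    return o+r*k[:,None]
def save(c,name): cv2.imwrite("pics/"+name,c["frame"][:,:,::-1])
E
python3 - <<'E'
from h import *
for n in("side","top"):
    c=camera(n); save(c,n+"0.png"); print(n,c["fx"],c["cx"],c["k1"],-np.array(c["R"]).T@np.array(c["t"]))
    for k in ["hub","carousel","station","tube","lever_tip","spare_tube","setter_block","plate_stack","blue_bin"]:
        for m in finder.masks_of(k,n)[:3]:
            ys,xs=np.nonzero(m["mask"]); print(n,k,round(m["conf"],2),m["rect"],xs.mean().round(1),ys.mean().round(1))
o=robot.get_obs(); print(o)
E
```

```text
pics
side 501.93566000943474 324.19566195130284 0.02590995213033247 [ 0.3903233  -1.0662838   0.77560133]
side hub 0.87 [267.4, 157.6, 394.1, 294.1] 325.2 231.5
side carousel 0.61 [267.4, 180.3, 377.7, 245.8] 321.2 214.3
side station 0.57 [263.6, 156.0, 392.2, 294.1] 324.8 230.8
side tube 0.47 [363.8, 188.9, 377.5, 198.7] 367.9 194.8
side tube 0.2 [265.5, 157.4, 393.4, 293.3] 324.5 231.4
side lever_tip 0.81 [327.0, 252.2, 338.3, 292.1] 332.1 272.0
side lever_tip 0.66 [262.5, 155.5, 396.7, 292.3] 324.8 231.1
side spare_tube 0.47 [337.2, 171.0, 347.6, 184.9] 341.6 176.5
side setter_block 0.61 [267.5, 180.1, 284.0, 189.6] 277.6 183.9
side setter_block 0.35 [336.4, 169.0, 347.0, 182.7] 341.6 176.2
side setter_block 0.16 [264.7, 157.0, 393.0, 292.9] 325.0 230.9
side plate_stack 0.88 [276.6, 328.9, 336.4, 396.5] 304.6 360.4
side plate_stack 0.49 [265.2, 181.0, 378.3, 246.7] 320.4 214.5
side plate_stack 0.34 [233.4, 119.3, 295.5, 157.5] 264.4 137.6
side blue_bin 0.95 [232.1, 117.6, 299.5, 157.3] 264.2 137.6
top 417.8928148826352 315.01665264212113 -0.004909851224165411 [0.35236176 0.0015786
[... 627 characters left out ...]
 1.28649482,  0.61487256, -0.01261093,  1.42337264,  0.00808951,
        1.10338152, -0.04041728]), 'joint_vel': array([-3.67851504e-04, -8.25489194e-04, -1.08774057e-03,  1.18672885e-04,
        7.24855267e-05,  4.13337920e-04, -9.00598832e-05]), 'joint_torque': array([-5.33068905e-04, -4.58826971e+01,  2.09207777e-01, -1.66034049e+01,
       -6.09647809e-02,  1.33732960e-02,  3.64790958e-05]), 'position': array([ 0.16575108, -0.62850163,  0.2186671 ]), 'ee_rot': array([9.91701929e-01, 1.28558482e-01, 2.73859466e-05, 3.81695367e-06]), 'ft_force': array([ 0.17488263,  0.58735518, -0.39610665]), 'wrist_torque': array([-0.06680131,  0.01095711, -0.00452727]), 'grip_width': 0.09320402450262773}
```

```bash
python3 - <<'E'
import cv2
a=cv2.imread("pics/side0.png");b=cv2.imread("pics/top0.png")
cv2.imwrite("pics/side0c.png",cv2.resize(a[110:400,220:420],None,fx=2,fy=2,interpolation=cv2.INTER_CUBIC))
cv2.imwrite("pics/top0c.png",cv2.resize(b[130:270,230:420],None,fx=4,fy=4,interpolation=cv2.INTER_CUBIC))
E
```

```text
(no output)
```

View pics/side0.png

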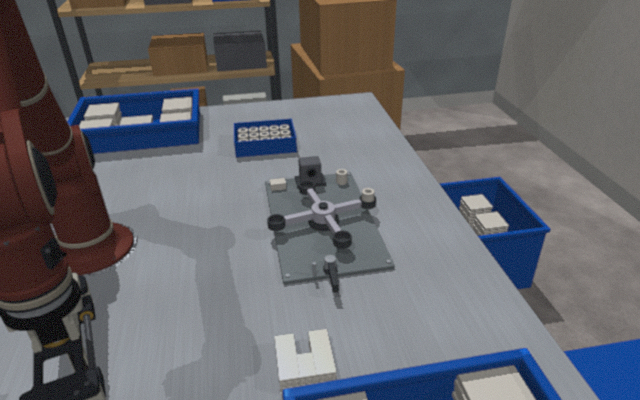

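View pics/side0c.png

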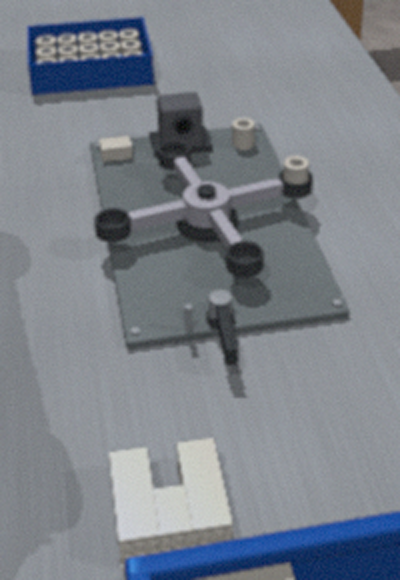

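View pics/top0.png

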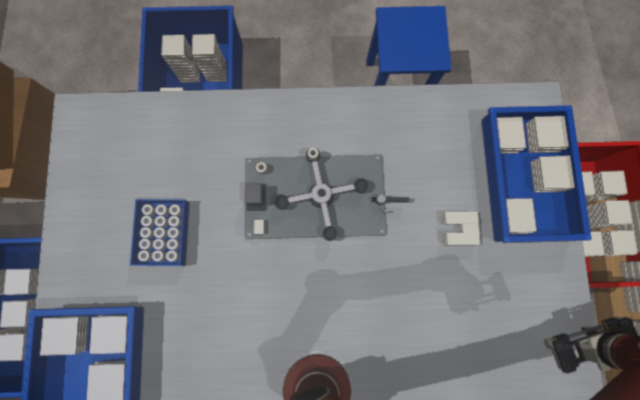

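View pics/top0c.png

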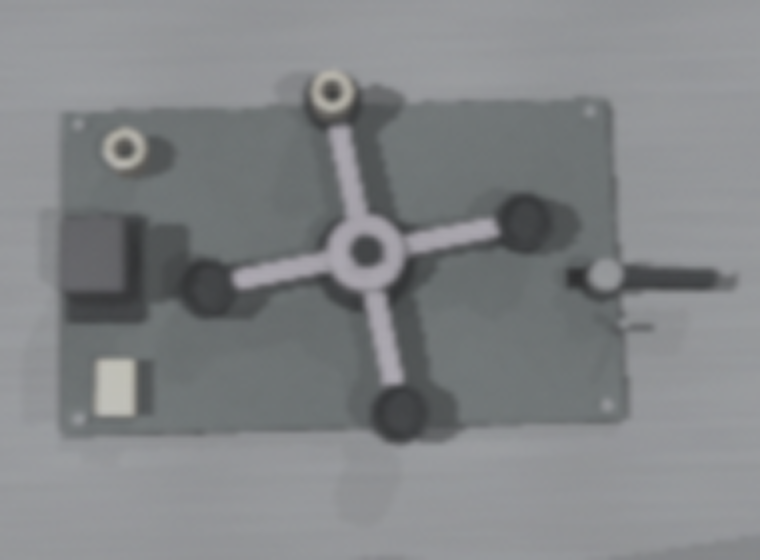

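```bash
cat > fit.py <<'E'
from h import *
from scipy.optimize import least_squares
T=lambda u,v:((u+.5)/4-.5+230,(v+.5)/4-.5+130)
S=lambda u,v:((u+.5)/2-.5+220,(v+.5)/2-.5+110)
ct,cs=camera("top"),camera("side")
# (frame, local xyz, pixel)
st=[((0,0,.068),T(367,252),S(207,191)),((-.13,.24,.012),None,None)]
obs=[]
def add(c,f,p,px): obs.append((c,f,p,px))
add(ct,'s',(0,0,.068),T(367,252));add(cs,'s',(0,0,.068),S(207,190))
# plate corners; station y to +Y (left), station x to +X(up)
for p,t,s in [((.13,.24),(62,114),(262,127)),((.13,-.2),(610,100),(346,313)),((-.13,-.2),(628,420),(130,344)),((-.13,.24),(62,435),(92,143))]:
    add(ct,'s',(*p,.012),T(*t)); add(cs,'s',(*p,.012),S(*s))
add(ct,'c',(.125,0,.078),T(333,91));add(cs,'c',(.125,0,.078),S(296,162))
for a,t,s in [(90,(210,287),None),(180,(399,413),(113,218)),(270,(525,222),(245,255))]:
    a=np.radians(a);p=(.125*np.cos(a),.125*np.sin(a),.057)
    add(ct,'c',p,T(*t)); 
    if s: add(cs,'c',p,S(*s))
def world(x,f,p):
    th=x[2]+(x[3] if f=='c' else 0); c,s=np.cos(th),np.sin(th)
    return np.array([x[0]+c*p[0]-s*p[1],x[1]+s*p[0]+c*p[1],p[2]])
def res(x): return np.concatenate([(proj(c,world(x,f,p))[0]-px) for c,f,p,px in obs])
r=least_squares(res,[.55,0,0,0],loss='soft_l1')
if __name__=="__main__":
    print(r.x,np.degrees(r.x[2:])); print(res(r.x).reshape(-1,2).round(1).tolist())
    x=r.x
    for n,f,p in [("hub",'s',(0,0,.045)),("mark",'s',(0,.125,.06)),("lens",'s',(0,.175,.06)),("pivot",'s',(0,-.185,.033)),("tip",'s',(0,-.27,.033)),("tube",'c',(.125,0,.06))]: print(n,world(x,f,p).round(4))
    for c,n,s in((ct,"top",(130,270,230,420,4)),(cs,"side",(110,400,220,420,2))):
        k=s[4];im=cv2.resize(c["frame"][s[0]:s[1],s[2]:s[3],::-1],None,fx=k,fy=k,interpolation=cv2.INTER_CUBIC)
        for f,p in [('s',(0,.175,.06)),('s',(0,-.185,.045)),('s',(0,-.27,.045)),('c',(.125,0,.078)),('c',(0,.125,.057)),('c',(0,-.125,.057)),('c',(-.125,0,.057)),('s',(0,0,.068)),('s',(.13,.24,.012)),('s',(-.13,-.2,.012)),('s',(.03,.24,.085)),('s',(-.03,.19,.085))]:
            u=(proj(c,world(x,f,p))[0]-[s[2],s[0]]+.5)*k-.5
            cv2.drawMarker(im,tuple(int(round(v)) for v in u),(0,0,255),cv2.MARKER_CROSS,10,1)
        cv2.imwrite(f"pics/fit_{n}.png",im)
E
python3 fit.py
```

```text
[ 0.5773051  -0.03321286 -0.00202773  0.18107472] [-0.11618039 10.3748175 ]
[[0.4, -0.4], [-0.4, -0.4], [0.5, -0.8], [-0.0, -2.0], [-0.0, -0.4], [2.4, -0.5], [0.0, 0.3], [-2.4, -0.2], [0.1, 0.1], [-1.3, -0.6], [0.4, -0.0], [0.2, 0.1], [-0.6, -0.3], [0.9, 0.0], [-0.7, 0.1], [0.5, -0.4], [-0.1, -1.3]]
hub [ 0.5773 -0.0332  0.045 ]
mark [0.5776 0.0918 0.06  ]
lens [0.5777 0.1418 0.06  ]
pivot [ 0.5769 -0.2182  0.033 ]
tip [ 0.5768 -0.3032  0.033 ]
tube [ 0.7003 -0.011   0.06  ]
```

View pics/fit_top.png

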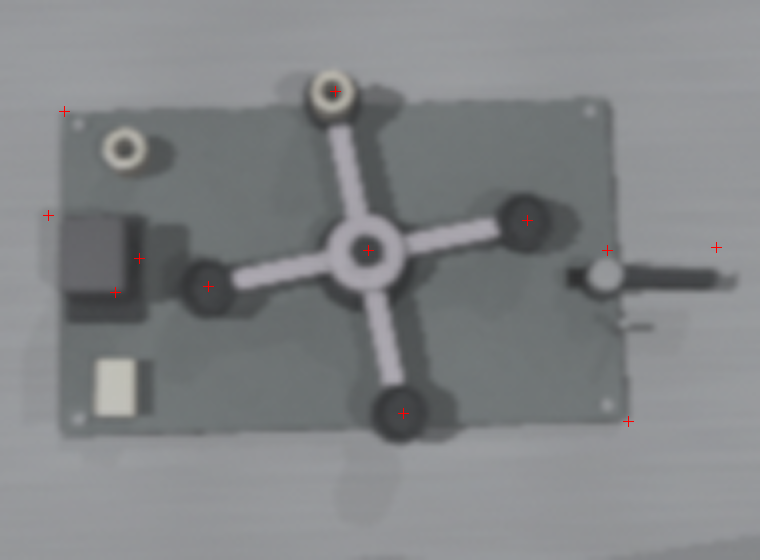

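View pics/fit_side.png

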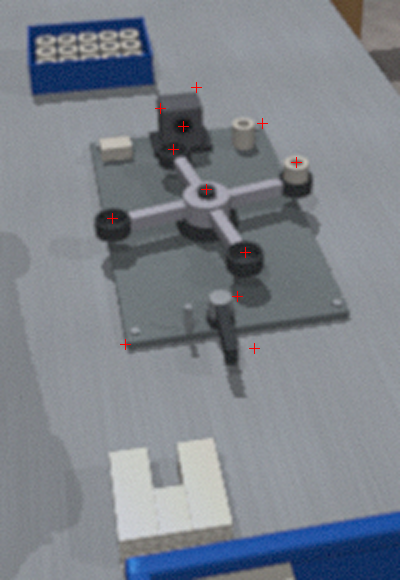

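```bash
python3 - <<'E'
from fit import *
print(ct["R"].round(3).tolist())
for n,t,s,z in [("pivot",(604,275),(220,297),(.045,.05,.055)),("tipend",(717,279),(231,352),(.045,.034)),("pin",(625,327),None,(.03,.012)),("pintop",(605,318),(188,307),(.048,))]:
  for zz in z: print(n,zz,unproj(ct,T(*t),zz)[0].round(4), unproj(cs,S(*s),zz)[0].round(4) if s else '')
# sensor top corners & lens
for u in [(63,213),(126,213),(126,292),(63,292)]: print("sens",unproj(ct,T(*u),.085)[0].round(4))
print("lens",unproj(cs,S(184,124),.06)[0].round(4))
for n,c in(("top",ct),("side",cs)):
  for m in finder.masks_of("lever_tip",n)[:1]:
    k=cv2.resize(m["mask"].astype(np.uint8),None,fx=1,fy=1);ys,xs=np.nonzero(k)
    w=unproj(c,np.c_[xs,ys],.045); print(n,cv2.fitLine(w[:,:2].astype(np.float32),cv2.DIST_L2,0,.01,.01).ravel(), w[:,1].min(),w[:,1].max())
for c,(a,b,l,r_),n in((ct,(185,220,365,425),"top"),(cs,(245,300,300,350),"side")):
  cv2.imwrite(f"pics/lev_{n}.png",cv2.resize(c["frame"][a:b,l:r_,::-1],None,fx=10,fy=10,interpolation=cv2.INTER_CUBIC))
E
```

```text
[[-0.028, -1.0, 0.007], [-0.983, 0.026, -0.182], [0.182, -0.011, -0.983]]
pivot 0.045 [ 0.5573 -0.215   0.045 ] [ 0.5579 -0.2152  0.045 ]
pivot 0.05 [ 0.5565 -0.2142  0.05  ] [ 0.5567 -0.221   0.05  ]
pivot 0.055 [ 0.5557 -0.2133  0.055 ] [ 0.5556 -0.2268  0.055 ]
tipend 0.045 [ 0.5519 -0.3021  0.045 ] [ 0.5515 -0.3045  0.045 ]
tipend 0.034 [ 0.5536 -0.3048  0.034 ] [ 0.5539 -0.293   0.034 ]
pin 0.03 [ 0.5185 -0.2316  0.03  ] 
pin 0.012 [ 0.5208 -0.2349  0.012 ] 
pintop 0.048 [ 0.5235 -0.2134  0.048 ] [ 0.5193 -0.2281  0.048 ]
sens [0.6088 0.1957 0.085 ]
sens [0.6076 0.1484 0.085 ]
sens [0.5475 0.1487 0.085 ]
sens [0.5488 0.1955 0.085 ]
lens [0.5796 0.1471 0.06  ]
top [ 0.05068093  0.9987149   0.5547589  -0.23920655] -0.29664204820948836 -0.18795106097193187
side [ 0.07626757  0.99708736  0.5542382  -0.25854233] -0.322529164995635 -0.2032827946041068
```

View pics/lev_top.png

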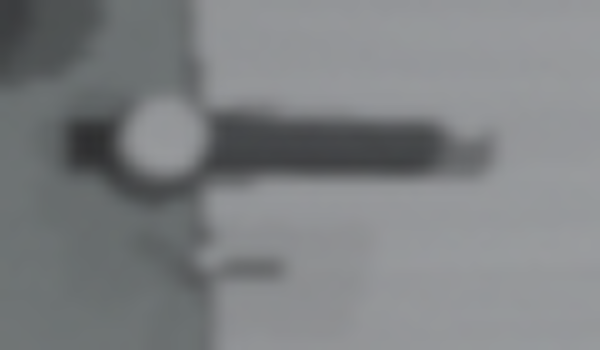

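View pics/lev_side.png

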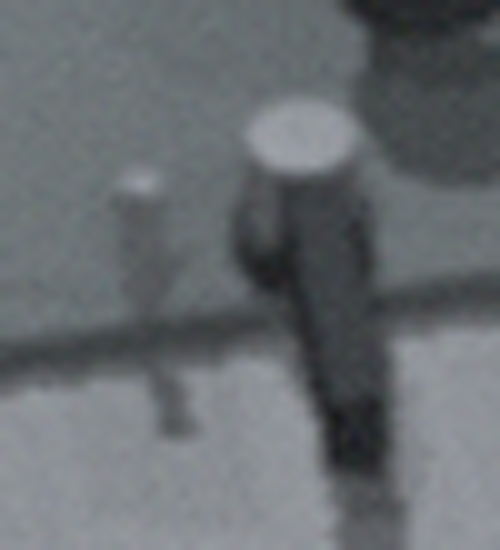

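```bash
python3 - <<'E'
from fit import *
for t,s in [((62,114),(262,127)),((610,100),(346,313)),((628,420),(130,344)),((62,435),(92,143))]:
    print("corner",unproj(ct,T(*t),.012)[0][:2].round(4),unproj(cs,S(*s),.012)[0][:2].round(4))
for n,t,s,z in [("hub",(367,252),(207,190),.068),("hubring",(367,252),(207,195),.06),("tube",(333,91),(296,162),.078),("cup90",(210,287),(174,152),.057),("cup180",(399,413),(113,218),.057),("cup270",(525,222),(245,255),.057),("spare",(125,149),(244,124),.048)]:
    print(n,unproj(ct,T(*t),z)[0][:2].round(4),unproj(cs,S(*s),z)[0][:2].round(4))
E
```

```text
corner [0.7053 0.2082] [0.7051 0.1949]
corner [ 0.7056 -0.2336] [ 0.7011 -0.2339]
corner [ 0.4478 -0.2329] [ 0.452  -0.2348]
corner [0.4481 0.2075] [0.4511 0.2026]
hub [ 0.5761 -0.0321] [ 0.5779 -0.0351]
hubring [ 0.5775 -0.0323] [ 0.5779 -0.0345]
tube [ 0.7003 -0.0096] [ 0.7    -0.0101]
cup90 [0.5541 0.088 ] [0.5544 0.0808]
cup180 [ 0.4544 -0.0527] [ 0.4561 -0.0553]
cup270 [ 0.5983 -0.1545] [ 0.5987 -0.1612]
spare [0.6661 0.1534] [0.667  0.1492]
```

```bash
cat > mv.py <<'E'
from h import *
from scipy.spatial.transform import Rotation as Ro
HUB=np.array([.577,-.033])
def yaw_now(o): 
    x=Ro.from_quat(o["ee_rot"]).as_matrix()[:,0]; return np.degrees(np.arctan2(x[1],x[0]))
def row(o,w,yaw=None):
    M=Ro.from_quat(o["ee_rot"]).as_matrix(); d=M.T@(np.array(w)-o["position"])
    y0=yaw_now(o); k=0 if yaw is None else -(yaw-y0)/6
    return np.r_[d,k].round(4).tolist()
def pol(ang,r,tan,z):
    a=np.radians(ang); return np.r_[HUB+r*np.array([np.cos(a),np.sin(a)])+tan*np.array([-np.sin(a),np.cos(a)]),z]
E
python3 - <<'E'
from mv import *
o=robot.get_obs(); print(o["time"],yaw_now(o)); p=pol(280.3,.07,-.037,.12); print(p,row(o,p,10.3))
E
```

```text
1.4 14.77208931470953
[ 0.55311241 -0.10848763  0.12      ] [0.5072, -0.404, 0.0987, 0.7453]
```

play_rows(targets="0.02 -0.016 0 0 255; 0.055 -0.044 0 0 255; 0.09 -0.072 0 0 255; 0.125 -0.1 0 0 255; 0.16 -0.128 0 0 255; 0.195 -0.155 0 0 255; 0.23 -0.183 0 0 255; 0.265 -0.211 0 0 255; 0.3 -0.239 0 0 255; 0.335 -0.267 0 0.3 255; 0.37 -0.295 0 0.6 255; 0.405 -0.323 0 0.75 255", newtons=20)

```text
time: 2.6
position: [0.476, -0.2114, 0.219]
ee_rot: [0.996, 0.089, 0.0, 0.0]
ft_force: [0.6, -0.2, -0.7]
grip_width: 0.0025
```

```bash
python3 - <<'E'
from mv import *
o=robot.get_obs(); print(o["time"],o["position"],yaw_now(o),o["grip_width"],o["ft_force"]); p=pol(280.3,.07,-.037,.12); print(p,row(o,p,10.3))
E
```

```text
2.6 [ 0.47601908 -0.21143925  0.21903032] 10.21239835665653 0.002515042535343165 [ 0.5737319  -0.22963202 -0.73888308]
[ 0.55311241 -0.10848763  0.12      ] [0.0941, -0.0877, 0.099, -0.0146]
```

play_rows(targets="0.03 -0.028 0 0 255; 0.06 -0.056 0.02 0 255; 0.085 -0.08 0.05 0 255; 0.094 -0.088 0.09 0 255; 0.094 -0.088 0.099 0 255; 0.094 -0.088 0.099 0 255")

```text
time: 3.2
position: [0.5503, -0.1102, 0.1185]
ee_rot: [0.996, 0.089, -0.002, -0.0]
ft_force: [-0.1, -1.3, -0.1]
grip_width: 0.0002
```

```bash
python3 - <<'E'
from mv import *
o=robot.get_obs(); print(o["time"],o["position"],yaw_now(o),o["grip_width"],o["ft_force"]); p=pol(280.3,.07,-.037,.03); print(p,row(o,p,10.3))
for n,a in(("top",(130,270,230,420)),("side",(110,310,220,420))):
    c=camera(n); cv2.imwrite(f"pics/pre_{n}.png",cv2.resize(c["frame"][a[0]:a[1],a[2]:a[3],::-1],None,fx=3,fy=3,interpolation=cv2.INTER_CUBIC))
E
```

```text
3.2 [ 0.55030381 -0.11022721  0.11846332] 10.247060759831605 0.00019322284460568525 [-0.09190003 -1.29027322 -0.1155511 ]
[ 0.55311241 -0.10848763  0.03      ] [0.0034, -0.0012, 0.0885, -0.0088]
```

View pics/pre_top.png

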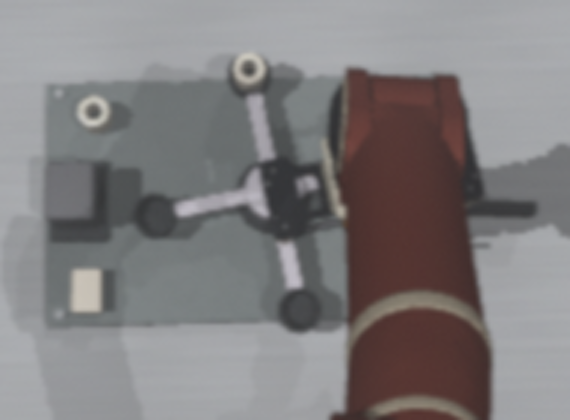

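View pics/pre_side.png

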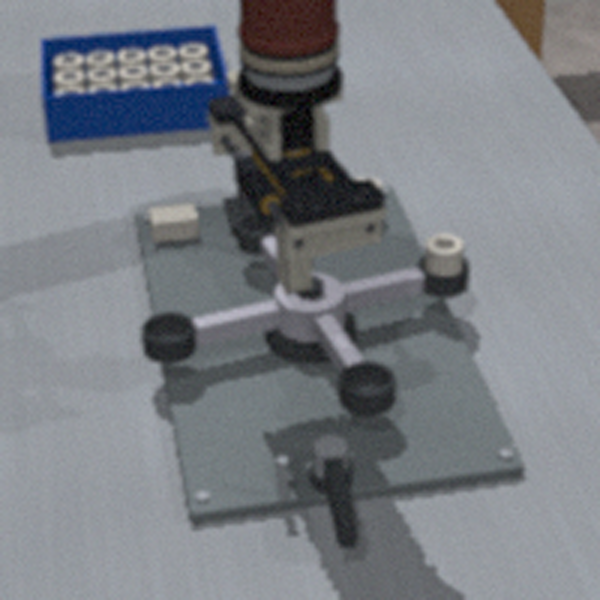

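```bash
python3 - <<'E'
from mv import *
o=robot.get_obs(); c=camera("side"); print((proj(c,o["position"])[0]-[220,110])*3, (proj(c,pol(280.3,.07,-.037,.03))[0]-[220,110])*3,(proj(c,pol(280.3,.07,-.0,.055))[0]-[220,110])*3)
E
```

```text
[294.69813821 285.43814239] [297.43285146 376.20836585] [339.60657768 341.07777648]
```

play_rows(targets="0 0 0.025 0 255; 0 0 0.055 0 255; 0 0 0.08 0 255; 0 0 0.089 0 255; 0 0 0.089 0 255")

```text
time: 3.85
position: [0.5517, -0.1105, 0.031]
ee_rot: [0.996, 0.089, -0.0, 0.0]
ft_force: [0.4, 0.3, -0.2]
grip_width: 0.0003
```

```bash
python3 - <<'E'
from mv import *
o=robot.get_obs(); print(o["time"],o["position"],yaw_now(o),o["ft_force"])
for a in np.arange(280.3,340,4): print(a,row(o,pol(a,.07,-.0165,.031),a-270))
for n,a in(("side",(110,310,220,420)),):
    c=camera(n); cv2.imwrite(f"pics/low_{n}.png",cv2.resize(c["frame"][a[0]:a[1],a[2]:a[3],::-1],None,fx=3,fy=3,interpolation=cv2.INTER_CUBIC))
E
```

```text
3.85 [ 0.5516931  -0.11050886  0.03100414] 10.190381920623222 [ 0.38753298  0.33740778 -0.20411588]
280.3 [0.0223, -0.0018, -0.0, -0.0183]
284.3 [0.0272, -0.0008, -0.0, -0.6849]
288.3 [0.0322, -0.0002, -0.0, -1.3516]
292.3 [0.0372, 0.0001, -0.0, -2.0183]
296.3 [0.0422, 0.0, -0.0, -2.6849]
300.3 [0.0472, -0.0004, -0.0, -3.3516]
304.3 [0.0522, -0.0012, -0.0, -4.0183]
308.3 [0.057, -0.0023, -0.0, -4.6849]
312.3 [0.0619, -0.0037, -0.0, -5.3516]
316.3 [0.0665, -0.0055, -0.0, -6.0183]
320.3 [0.0711, -0.0076, -0.0, -6.6849]
324.3 [0.0755, -0.0101, -0.0, -7.3516]
328.3 [0.0797, -0.0128, -0.0, -8.0183]
332.3 [0.0837, -0.0158, -0.0, -8.6849]
336.3 [0.0875, -0.0191, -0.0, -9.3516]
```

View pics/low_side.png

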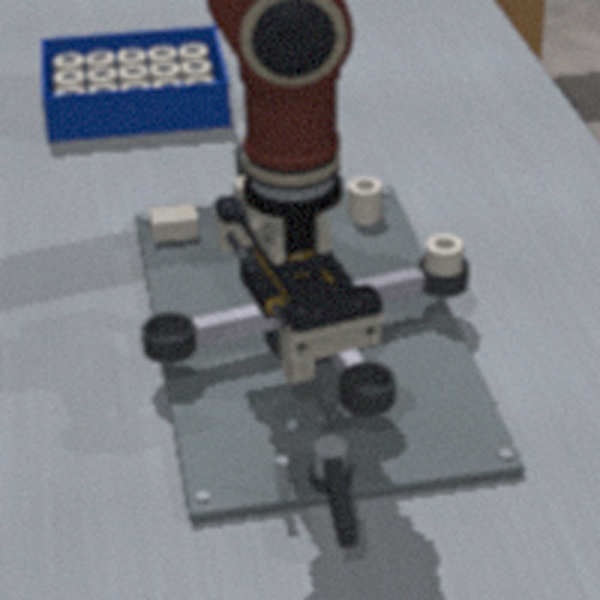

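play_rows(targets="0.012 -0.001 0 0 255; 0.02 -0.002 0 0 255; 0.0245 -0.001 0 -0.3 255; 0.028 -0.001 0 -0.8 255; 0.0322 0 0 -1.35 255; 0.0372 0 0 -2 255; 0.0422 0 0 -2.7 255; 0.0472 -0.0004 0 -3.35 255; 0.0522 -0.0012 0 -4 255; 0.057 -0.0023 0 -4.7 255; 0.0595 -0.003 0 -5 255; 0.0595 -0.003 0 -5 255")

```text
time: 5.1
position: [0.6104, -0.0959, 0.0312]
ee_rot: [0.939, 0.344, 0.001, 0.0]
ft_force: [-0.2, 0.1, 0.2]
grip_width: 0.0004
```

```bash
cat > look.py <<'E'
from mv import *
import sys
o=robot.get_obs(); print(o["time"],o["position"],yaw_now(o),o["ft_force"])
im=[]
for n,a in(("top",(140,260,230,420)),("side",(140,270,240,400))):
    c=camera(n); cv2.imwrite(f"pics/{sys.argv[1]}_{n}.png",cv2.resize(c["frame"][a[0]:a[1],a[2]:a[3],::-1],None,fx=4,fy=4,interpolation=cv2.INTER_CUBIC))
    for m in finder.masks_of("tube",n)[:3]:
        print(n,m["conf"],m["rect"])
E
python3 look.py r1
```

```text
5.1 [ 0.61042312 -0.09592141  0.03115974] 40.27366837586675 [-0.15412869  0.06708747  0.23491972]
```

View pics/r1_top.png

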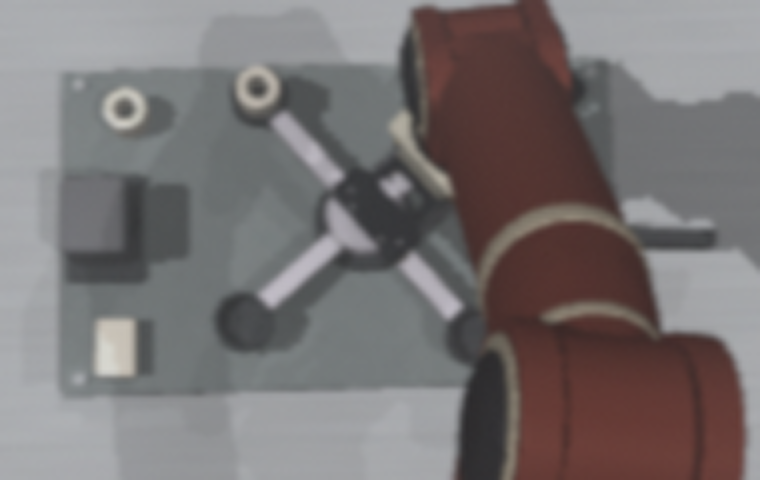

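View pics/r1_side.png

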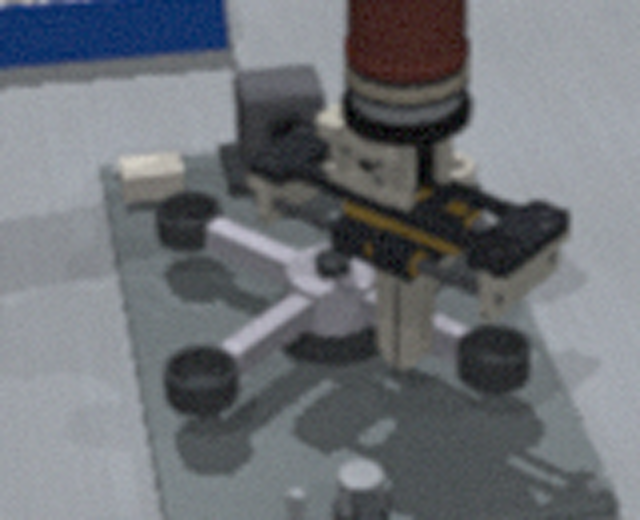

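```bash
python3 - <<'E'
from mv import *
c=camera("top")
for p,z in [((257,88),.078),((245,322),.057)]:
    w=unproj(c,[(p[0]+.5)/4-.5+230,(p[1]+.5)/4-.5+140],z)[0][:2]; d=w-HUB; print(w,np.hypot(*d),np.degrees(np.arctan2(d[1],d[0])))
o=robot.get_obs()
d=o["position"][:2]-HUB; a=np.radians(yaw_now(o)); t=np.array([np.cos(a),np.sin(a)]); print("tan",d@t, "r",d@[np.sin(a),-np.cos(a)])
for a in list(np.arange(314.3,351,4))+[352,354,356,358,360]: print(a,row(o,pol(a,.07,-.0165,.031),a-270))
E
```

```text
[0.67257607 0.04915156] 0.12603041185618183 40.68041178169208
[0.4960294  0.06237403] 0.12510972595635245 130.33057683221557
tan -0.015703965651090338 r 0.0690853988088837
314.3 [0.0042, 0.0019, -0.0002, -0.6731]
318.3 [0.0092, 0.0025, -0.0002, -1.3397]
322.3 [0.0142, 0.0028, -0.0002, -2.0064]
326.3 [0.0192, 0.0027, -0.0002, -2.6731]
330.3 [0.0242, 0.0023, -0.0002, -3.3397]
334.3 [0.0291, 0.0016, -0.0002, -4.0064]
338.3 [0.034, 0.0005, -0.0002, -4.6731]
342.3 [0.0389, -0.001, -0.0002, -5.3397]
346.3 [0.0435, -0.0028, -0.0002, -6.0064]
350.3 [0.0481, -0.0049, -0.0002, -6.6731]
352 [0.05, -0.0059, -0.0002, -6.9564]
354 [0.0522, -0.0071, -0.0002, -7.2897]
356 [0.0543, -0.0084, -0.0002, -7.6231]
358 [0.0564, -0.0098, -0.0002, -7.9564]
360 [0.0585, -0.0113, -0.0002, -8.2897]
```

play_rows(targets="0.0042 0.001 0 -0.55 255; 0.0092 0.0018 0 -1.2 255; 0.0142 0.002 0 -1.9 255; 0.0192 0.002 0 -2.55 255; 0.0242 0.0015 0 -3.2 255; 0.0291 0.0008 0 -3.9 255; 0.034 -0.0003 0 -4.55 255; 0.0389 -0.0018 0 -5.2 255; 0.0435 -0.0035 0 -5.9 255; 0.047 -0.005 0 -6.4 255; 0.0485 -0.0057 0 -6.6 255; 0.0485 -0.0057 0 -6.6 255")

```text
time: 6.55
position: [0.6431, -0.0601, 0.0307]
ee_rot: [0.767, 0.642, 0.0, -0.0]
ft_force: [0.4, -1.0, -0.2]
grip_width: 0.0003
```

```bash
python3 look.py r2
```

```text
6.55 [ 0.64309854 -0.06013843  0.03066234] 79.84679306746959 [ 0.39336169 -1.03944903 -0.15159342]
top 0.63 [275.4, 178.9, 284.8, 192.2]
top 0.6 [440.9, 210.4, 480.1, 242.4]
```

View pics/r2_top.png

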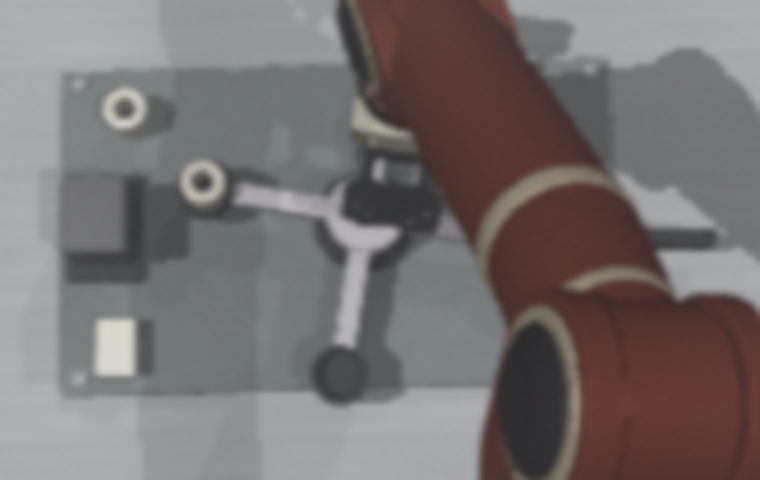

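View pics/r2_side.png

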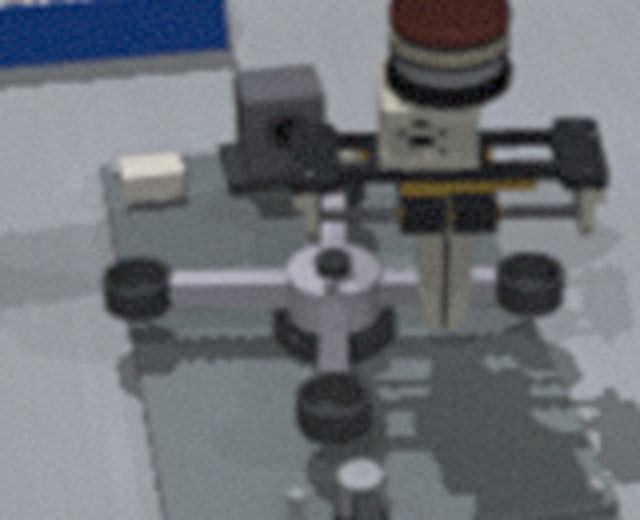

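```bash
python3 - <<'E'
from mv import *
c=camera("top");s=camera("side")
for p,z in [((203,182),.078),((340,374),.057),((95,213),.085)]:
    w=unproj(c,[(p[0]+.5)/4-.5+230,(p[1]+.5)/4-.5+140],z)[0][:2]; d=w-HUB; print(w,np.hypot(*d),np.degrees(np.arctan2(d[1],d[0])))
for p,z in [((138,274),.057),((529,270),.057),((334,400),.057),((332,257),.068),((287,128),.06)]:
    w=unproj(s,[(p[0]+.5)/4-.5+240,(p[1]+.5)/4-.5+140],z)[0][:2]; d=w-HUB; print("s",w,np.hypot(*d),np.degrees(np.arctan2(d[1],d[0])))
o=robot.get_obs()
d=o["position"][:2]-HUB; a=np.radians(yaw_now(o)); t=np.array([np.cos(a),np.sin(a)]); print("tan",d@t, "r",d@[np.sin(a),-np.cos(a)])
for a in [352,354,356,358,360]: print(a,row(o,pol(a,.07,-.0157,.031),a-270))
E
```

```text
[0.60054849 0.09122764] 0.12643986331268336 79.26641077678556
[ 0.45486275 -0.00834211] 0.12460144242552793 168.5861634823361
[0.57764016 0.17170347] 0.2047044678610459 89.82082301206692
s [ 0.45596612 -0.00801686] 0.12358542570110831 168.33712398739166
s [ 0.69935381 -0.05533613] 0.12437587641144454 -10.345628943980765
s [ 0.55333909 -0.1608385 ] 0.1300096983126467 -100.4858920903884
s [ 0.57710912 -0.03085846] 0.0021443164222619726 87.08320332191815
s [0.57870444 0.14797743] 0.18098545376128058 89.46040665841535
tan -0.015196046730649582 r 0.06972565749285836
352 [0.0021, 0.0008, -0.0003, -0.3566]
354 [0.0046, 0.0012, -0.0003, -0.6899]
356 [0.0071, 0.0016, -0.0003, -1.0233]
358 [0.0096, 0.0018, -0.0003, -1.3566]
360 [0.0121, 0.0019, -0.0003, -1.6899]
```

play_rows(targets="0.0018 0.0003 0 -0.25 255; 0.0036 0.0007 0 -0.5 255; 0.0054 0.001 0 -0.75 255; 0.0072 0.0013 0 -1 255; 0.0085 0.0015 0 -1.2 255; 0.0098 0.0017 0 -1.4 255; 0.0108 0.0018 0 -1.55 255; 0.0116 0.0019 0 -1.65 255; 0.012 0.0019 0 -1.7 255; 0.012 0.0019 0 -1.7 255; 0.012 0.0019 0 -1.7 255")

```text
time: 7.95
position: [0.6471, -0.0486, 0.0307]
ee_rot: [0.707, 0.708, 0.0, -0.0]
ft_force: [0.3, -0.3, -0.3]
grip_width: 0.0008
```

```bash
python3 look.py r3
```

```text
7.95 [ 0.64711993 -0.04858046  0.03071821] 90.07833043299291 [ 0.26162191 -0.30639727 -0.25847985]
top 0.2 [392.6, 198.4, 410.7, 201.7]
side 0.57 [311.2, 177.7, 316.3, 185.9]
side 0.53 [275.8, 327.8, 334.4, 396.9]
```

View pics/r3_top.png

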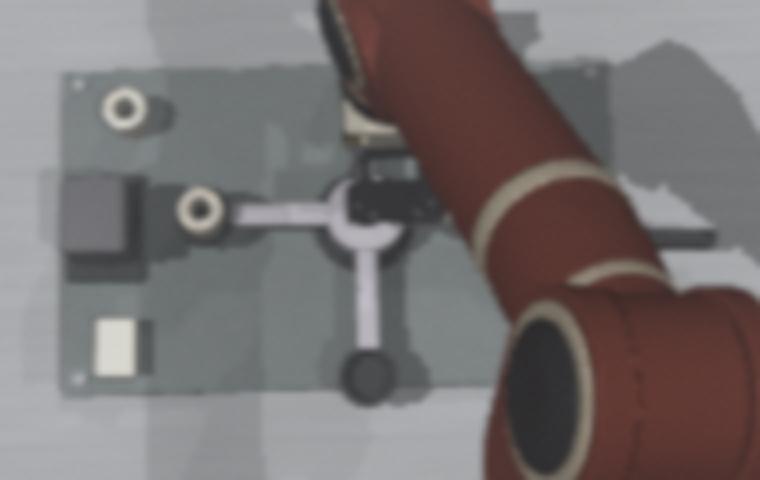

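View pics/r3_side.png

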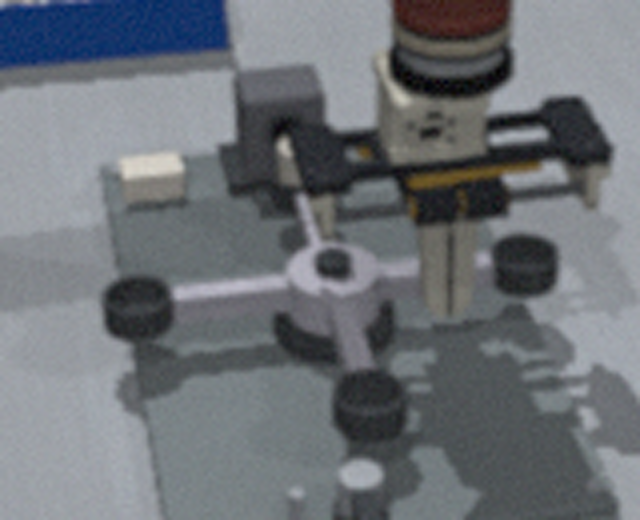

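```bash
python3 - <<'E'
from mv import *
c=camera("top");s=camera("side")
for p,z in [((200,209),.078),((367,376),.057),((95,213),.085)]:
    w=unproj(c,[(p[0]+.5)/4-.5+230,(p[1]+.5)/4-.5+140],z)[0][:2]; d=w-HUB; print(w,np.hypot(*d),np.degrees(np.arctan2(d[1],d[0])))
for p,z in [((138,295),.057),((525,250),.057),((370,394),.057)]:
    w=unproj(s,[(p[0]+.5)/4-.5+240,(p[1]+.5)/4-.5+140],z)[0][:2]; d=w-HUB; print("s",w,np.hypot(*d),np.degrees(np.arctan2(d[1],d[0])))
o=robot.get_obs(); print(row(o,pol(0,.07,-.04,.031),90))
E
```

```text
[0.57989438 0.09374221] 0.1267752578214106 88.69177641904372
[ 0.45281262 -0.02859514] 0.12426547001155645 177.96860087199553
[0.57764016 0.17170347] 0.2047044678610459 89.82082301206692
s [ 0.45345473 -0.0312137 ] 0.12355818175609729 179.1716353385611
s [ 0.70294367 -0.03277212] 0.12594387693193576 0.10366999383602167
s [ 0.57489522 -0.15960982] 0.12662731284329193 -90.95240555113273
[-0.0244, -0.0001, -0.0003, 0.0129]
```

play_rows(targets="0.0004 0 0 0 255; 0.0008 0 0 -0.1 255; 0.0008 0 0 -0.1 255; 0.0008 0 0 -0.1 255; -0.003 0 0 -0.1 255; -0.01 0 0 0 255; -0.022 0 0 0 255; -0.022 0 0 0 255")

```text
time: 9.05
position: [0.6469, -0.0748, 0.0304]
ee_rot: [0.708, 0.706, -0.001, 0.001]
ft_force: [-0.6, -0.8, -0.8]
grip_width: 0.0006
```

play_rows(targets="0 0 -0.03 0 255; 0 0 -0.075 0 255; 0 0 -0.12 0 255; 0 0 -0.14 0 255; 0 0 -0.14 0 255")

```text
time: 9.55
position: [0.6495, -0.0706, 0.1749]
ee_rot: [0.707, 0.707, 0.003, 0.003]
ft_force: [0.1, 0.1, -0.1]
grip_width: 0.0007
```

```bash
python3 look.py r4; python3 - <<'E'
from mv import *
o=robot.get_obs()
P=np.array([.557,-.2155]); L=np.array([.5515,-.302])-P; L/=np.linalg.norm(L); N=np.array([L[1],-L[0]]); print("away from push side?",L,N, np.degrees(np.arctan2(L[1],L[0])))
E
```

```text
9.55 [ 0.64947145 -0.07059494  0.1749196 ] 90.0381270471157 [ 0.05453759  0.13770057 -0.08501423]
top 0.4 [275.2, 189.7, 286.4, 199.4]
side 0.7 [309.9, 172.3, 321.2, 185.5]
away from push side? [-0.06345567 -0.99798466] [-0.99798466  0.06345567] -93.6381865778647
```

View pics/r4_top.png

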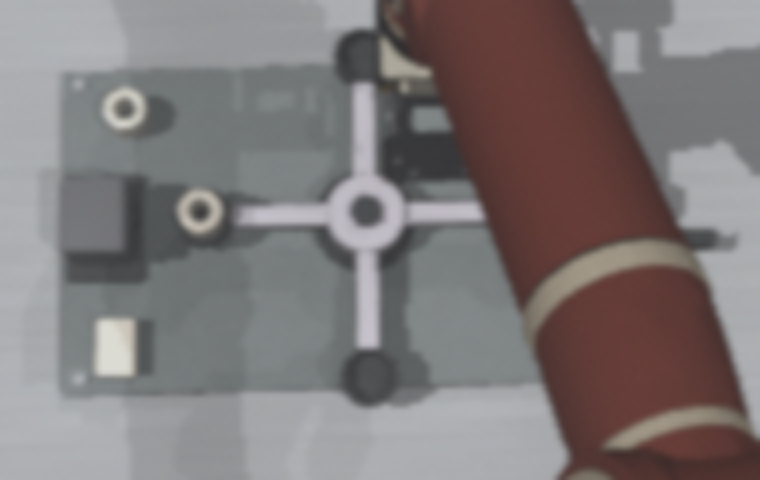

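View pics/r4_side.png

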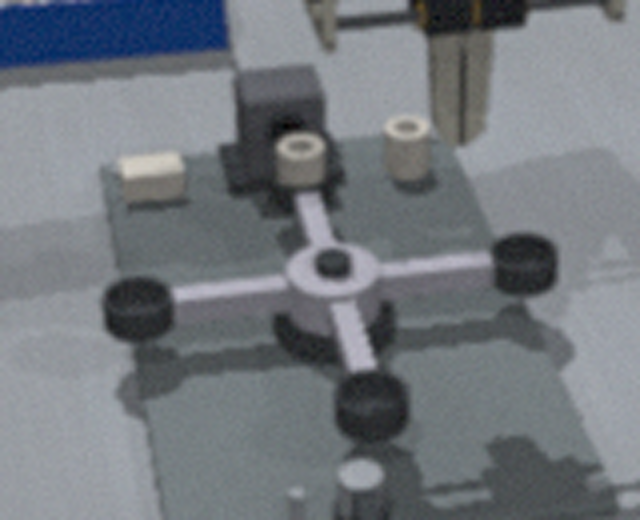

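```bash
python3 - <<'E'
from mv import *
c=camera("top");s=camera("side")
for p,z in [((200,211),.078),((369,376),.057),((360,57),.057),((367,210),.068),((95,213),.085)]:
    w=unproj(c,[(p[0]+.5)/4-.5+230,(p[1]+.5)/4-.5+140],z)[0][:2]; d=w-HUB; print(w,np.hypot(*d),np.degrees(np.arctan2(d[1],d[0])))
for p,z in [((300,145),.078),((138,295),.057),((525,250),.057),((371,394),.057)]:
    w=unproj(s,[(p[0]+.5)/4-.5+240,(p[1]+.5)/4-.5+140],z)[0][:2]; d=w-HUB; print("s",w,np.hypot(*d),np.degrees(np.arctan2(d[1],d[0])))
E
```

```text
[0.57836497 0.09376083] 0.12676818054409825 89.38305906869738
[ 0.45277189 -0.03009859] 0.12426199163887282 178.66207064779445
[ 0.70080069 -0.03067457] 0.12382252326506263 1.0760972346517175
[ 0.57761521 -0.03214944] 0.0010497329796094802 54.121981476892344
[0.57764016 0.17170347] 0.2047044678610459 89.82082301206692
s [0.57873763 0.09298539] 0.12599736894733665 89.20980904520732
s [ 0.45345473 -0.0312137 ] 0.12355818175609729 179.1716353385611
s [ 0.70294367 -0.03277212] 0.12594387693193576 0.10366999383602167
s [ 0.57546425 -0.15972977] 0.12673907139597831 -90.69429361866098
```

```bash
cat >> mv.py <<'E'
P=np.array([.557,-.2155])
def lev(th,r,off,z):  # th deg pushed cw, off distance behind lever centreline
    a=np.radians(-94.5-th); L=np.array([np.cos(a),np.sin(a)]); N=np.array([L[1],-L[0]])
    return np.r_[P+r*L-off*N,z], -94.5-th-90+360
E
python3 - <<'E'
from mv import *
o=robot.get_obs(); print(o["q"].round(2)); p,y=lev(0,.06,.04,.12); print(p,y,row(o,p,y))
for k in ("plate_stack",):
    m=finder.masks_of(k,"side")
c=camera("top"); m=finder.masks_of("plate_stack","top")[0]["rect"]; print(unproj(c,[m[:2],m[2:]],.042))
E
```

```text
[ 0.36  0.71 -0.51  1.47  0.37  1.06 -0.23]
[ 0.59216915 -0.2784534   0.12      ] 175.5 [-0.2074, -0.0539, 0.0488, -14.2375]
[[ 0.5075432  -0.40181258  0.042     ]
 [ 0.40726132 -0.51075821  0.042     ]]
```

play_rows(targets="-0.015 -0.004 0 -1 255; -0.035 -0.009 0 -2.2 255; -0.055 -0.014 0 -3.5 255; -0.075 -0.019 0 -4.8 255; -0.095 -0.025 0 -6.1 255; -0.115 -0.03 0 -7.4 255; -0.135 -0.035 0 -8.7 255; -0.155 -0.04 0 -10 255; -0.175 -0.045 0 -11.3 255; -0.192 -0.05 0.01 -12.6 255; -0.203 -0.053 0.03 -13.6 255; -0.2075 -0.054 0.049 -14.2 255")

```text
time: 11.2
position: [0.5927, -0.2809, 0.1205]
ee_rot: [0.041, 0.999, -0.0, -0.0]
ft_force: [0.1, -0.0, -0.3]
grip_width: 0.0001
```

play_rows(targets="0 0 0 0 255; 0 0 0 0 255")

```text
time: 11.4
position: [0.5935, -0.2779, 0.1215]
ee_rot: [0.042, 0.999, 0.001, -0.0]
ft_force: [-0.7, 0.0, 0.0]
grip_width: 0.0005
```

```bash
python3 look.py l0; python3 - <<'E'
from mv import *
o=robot.get_obs(); print(o["q"].round(2)); p,y=lev(0,.06,.04,.027); print(p,y,row(o,p,y))
E
```

```text
11.4 [ 0.59347523 -0.27793514  0.12154441] 175.19722364278076 [-0.66807006  0.00853474  0.04148684]
top 0.64 [275.8, 186.1, 285.8, 200.5]
side 0.67 [309.2, 174.7, 322.0, 187.5]
[ 0.86  0.87 -0.87  1.5   0.71  1.11  1.32]
[ 0.59216915 -0.2784534   0.027     ] 175.5 [0.0024, -0.0011, 0.0961, -0.0315]
```

View pics/l0_top.png

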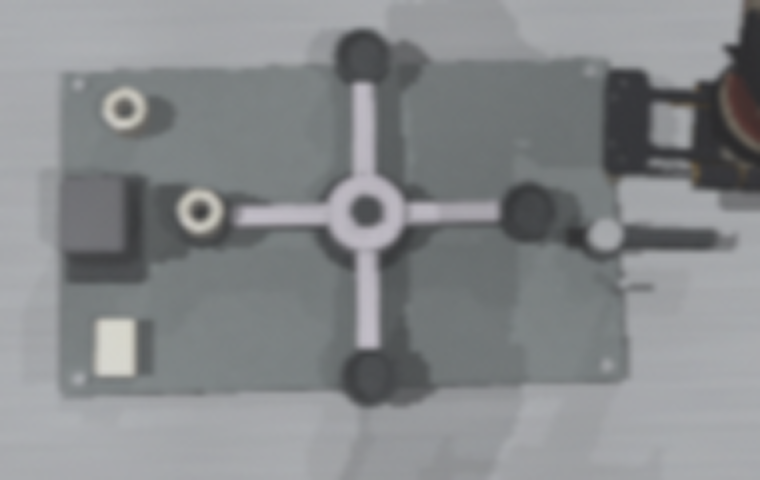

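play_rows(targets="0.001 -0.0005 0.03 0 255; 0.002 -0.001 0.065 0 255; 0.002 -0.001 0.088 0 255; 0.002 -0.001 0.095 0 255; 0.002 -0.001 0.095 0 255")

```text
time: 12.1
position: [0.5914, -0.2788, 0.0266]
ee_rot: [0.041, 0.999, 0.0, -0.0]
ft_force: [-0.6, 0.6, -0.0]
grip_width: 0.0003
```

```bash
python3 - <<'E'
from mv import *
o=robot.get_obs(); print(o["q"].round(2),o["position"],o["ft_force"])
for t in range(-5,65,4):
    p,y=lev(t,.06,.015,.027); print(t,p.round(3),row(o,p,y))
c=camera("side"); cv2.imwrite("pics/l1.png",cv2.resize(c["frame"][150:310,250:400,::-1],None,fx=3.5,fy=3.5,interpolation=cv2.INTER_CUBIC))
E
```

```text
[ 0.83  0.97 -0.8   1.57  0.81  0.96  1.25] [ 0.59139777 -0.27878907  0.02657574] [-0.59709479  0.62103882 -0.04565046]
-5 [ 0.573 -0.275  0.027] [0.0191, 0.0019, -0.0004, -0.8679]
-1 [ 0.568 -0.276  0.027] [0.0232, 0.0006, -0.0004, -0.2012]
3 [ 0.564 -0.277  0.027] [0.0274, -0.0004, -0.0004, 0.4655]
7 [ 0.56  -0.277  0.027] [0.0317, -0.0011, -0.0004, 1.1321]
11 [ 0.555 -0.277  0.027] [0.036, -0.0015, -0.0004, 1.7988]
15 [ 0.551 -0.277  0.027] [0.0403, -0.0016, -0.0004, 2.4655]
19 [ 0.547 -0.277  0.027] [0.0446, -0.0014, -0.0004, 3.1321]
23 [ 0.543 -0.276  0.027] [0.0489, -0.0009, -0.0004, 3.7988]
27 [ 0.538 -0.274  0.027] [0.0531, -0.0001, -0.0004, 4.4655]
31 [ 0.534 -0.273  0.027] [0.0573, 0.001, -0.0004, 5.1321]
35 [ 0.53  -0.271  0.027] [0.0614, 0.0024, -0.0004, 5.7988]
39 [ 0.527 -0.269  0.027] [0.0654, 0.0041, -0.0004, 6.4655]
43 [ 0.523 -0.267  0.027] [0.0692, 0.006, -0.0004, 7.1321]
47 [ 0.519 -0.265  0.027] [0.0729, 0.0082, -0.0004, 7.7988]
51 [ 0.516 -0.262  0.027] [0.0765, 0.0107, -0.0004, 8.4655]
55 [ 0.513 -0.259  0.027] [0.0799, 0.0134, -0.0004, 9.1321]
59 [ 0.51  -0.256  0.027] [0.083, 0.0163, -0.0004, 9.7988]
63 [ 0.507 -0.252  0.027] [0.086, 0.0195, -0.0004, 10.4655]
```

View pics/l1.png

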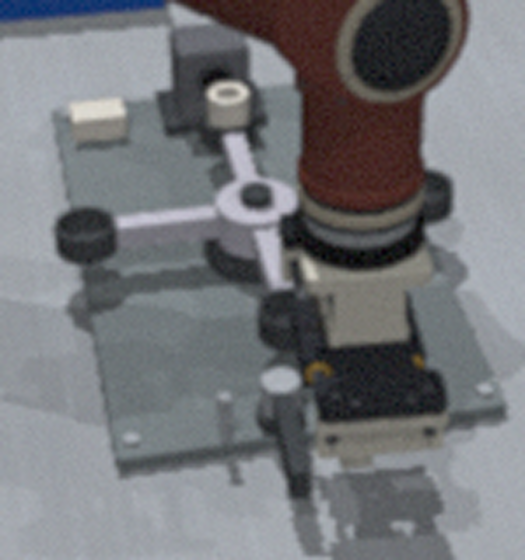

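play_rows(targets="0.01 0.001 0 0 255; 0.019 0.001 0 0 255; 0.0232 0.0006 0 0 255; 0.0274 -0.0004 0 0.45 255; 0.0317 -0.0011 0 1.1 255; 0.036 -0.0015 0 1.8 255; 0.0403 -0.0016 0 2.45 255; 0.0446 -0.0014 0 3.1 255; 0.0489 -0.0009 0 3.8 255; 0.0531 0 0 4.45 255; 0.0573 0.001 0 5.1 255; 0.0595 0.0017 0 5.45 255")

```text
time: 13.35
position: [0.5336, -0.273, 0.0282]
ee_rot: [0.322, 0.947, 0.0, 0.002]
ft_force: [1.6, -0.0, 0.9]
grip_width: 0.0003
```

```bash
python3 - <<'E'
from mv import *
o=robot.get_obs(); print(o["q"].round(2),o["position"],o["ft_force"])
for t in range(33,69,3):
    p,y=lev(t,.06,.015,.027); print(t,p.round(3),row(o,p,y))
c=camera("side"); cv2.imwrite("pics/l2.png",cv2.resize(c["frame"][150:310,250:400,::-1],None,fx=3.5,fy=3.5,interpolation=cv2.INTER_CUBIC))
E
```

```text
[ 0.82  0.86 -0.66  1.74  0.72  0.79  0.72] [ 0.5336499  -0.27295339  0.02815506] [ 1.57451394 -0.03157136  0.89888218]
33 [ 0.532 -0.272  0.027] [0.0015, -0.0002, 0.0011, -0.0088]
36 [ 0.529 -0.271  0.027] [0.0046, -0.0009, 0.0011, 0.4912]
39 [ 0.527 -0.269  0.027] [0.0078, -0.0015, 0.0011, 0.9912]
42 [ 0.524 -0.268  0.027] [0.011, -0.0018, 0.0011, 1.4912]
45 [ 0.521 -0.266  0.027] [0.0143, -0.002, 0.0011, 1.9912]
48 [ 0.519 -0.264  0.027] [0.0175, -0.0021, 0.0011, 2.4912]
51 [ 0.516 -0.262  0.027] [0.0207, -0.0019, 0.0011, 2.9912]
54 [ 0.514 -0.26   0.027] [0.024, -0.0016, 0.0011, 3.4912]
57 [ 0.511 -0.257  0.027] [0.0272, -0.0011, 0.001, 3.9912]
60 [ 0.509 -0.255  0.027] [0.0303, -0.0005, 0.001, 4.4912]
63 [ 0.507 -0.252  0.027] [0.0335, 0.0003, 0.001, 4.9912]
66 [ 0.505 -0.25   0.027] [0.0366, 0.0013, 0.001, 5.4912]
```

View pics/l2.png

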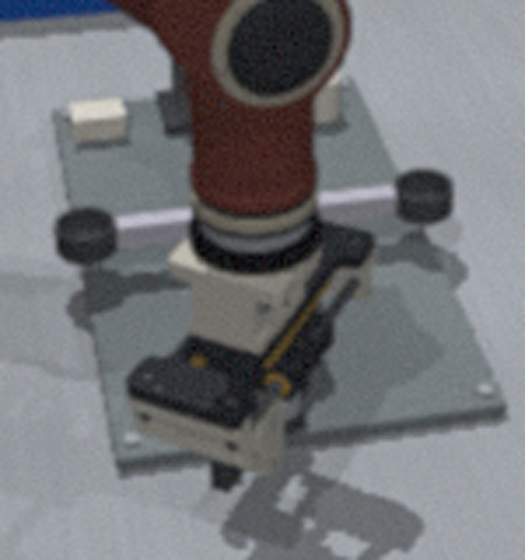

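play_rows(targets="0.0046 -0.0009 0.0005 0.5 255; 0.0078 -0.0015 0.001 1 255; 0.011 -0.0018 0.001 1.5 255; 0.0143 -0.002 0.001 2 255; 0.0165 -0.002 0.001 2.35 255; 0.0187 -0.002 0.001 2.7 255; 0.0207 -0.0019 0.001 3 255; 0.0223 -0.0018 0.001 3.25 255; 0.024 -0.0016 0.001 3.5 255; 0.0252 -0.0014 0.001 3.7 255; 0.0252 -0.0014 0.001 3.7 255")

```text
time: 14.5
position: [0.515, -0.2622, 0.0269]
ee_rot: [0.498, 0.867, -0.0, 0.005]
ft_force: [6.3, -6.4, -0.8]
grip_width: 0.0003
```

```bash
python3 - <<'E'
from mv import *
o=robot.get_obs(); print(o["q"].round(2),o["position"],yaw_now(o),o["ft_force"])
for t in range(54,70,2):
    p,y=lev(t,.06,.015,.027); print(t,p.round(3),row(o,p,y))
E
```

```text
[ 0.77  0.81 -0.55  1.81  0.64  0.69  0.38] [ 0.51495564 -0.26216626  0.02687286] 120.27931403011603 [ 6.32583228 -6.41802953 -0.75810687]
54 [ 0.514 -0.26   0.027] [0.0028, 0.0002, -0.0002, -0.2034]
56 [ 0.512 -0.258  0.027] [0.0049, -0.0004, -0.0002, 0.1299]
58 [ 0.511 -0.257  0.027] [0.007, -0.0008, -0.0002, 0.4632]
60 [ 0.509 -0.255  0.027] [0.0092, -0.0012, -0.0002, 0.7966]
62 [ 0.508 -0.253  0.027] [0.0113, -0.0015, -0.0002, 1.1299]
64 [ 0.507 -0.251  0.027] [0.0134, -0.0017, -0.0003, 1.4632]
66 [ 0.505 -0.25   0.027] [0.0156, -0.0019, -0.0003, 1.7966]
68 [ 0.504 -0.248  0.027] [0.0177, -0.002, -0.0003, 2.1299]
```

play_rows(targets="0.001 -0.0002 0 0.1 255; 0.002 -0.0003 0 0.2 255; 0.002 -0.0003 0 0.2 255; 0.002 -0.0003 0 0.2 255")

```text
time: 14.9
position: [0.5149, -0.2624, 0.027]
ee_rot: [0.507, 0.862, -0.0, 0.007]
ft_force: [7.0, -8.5, -2.3]
grip_width: 0.0006
```

```bash
python3 - <<'E'
from mv import *
o=robot.get_obs(); print(o["position"],yaw_now(o),o["ft_force"],o["wrist_torque"])
for n,a in(("top",(140,260,230,420)),("side",(150,310,250,400))):
    c=camera(n); cv2.imwrite(f"pics/l3_{n}.png",cv2.resize(c["frame"][a[0]:a[1],a[2]:a[3],::-1],None,fx=3.7,fy=3.7,interpolation=cv2.INTER_CUBIC))
E
```

```text
[ 0.51488232 -0.26237905  0.02697374] 119.05889717212537 [ 7.03542383 -8.48669164 -2.32333869] [-1.97634163 -1.78354243  0.1094562 ]
```

View pics/l3_top.png

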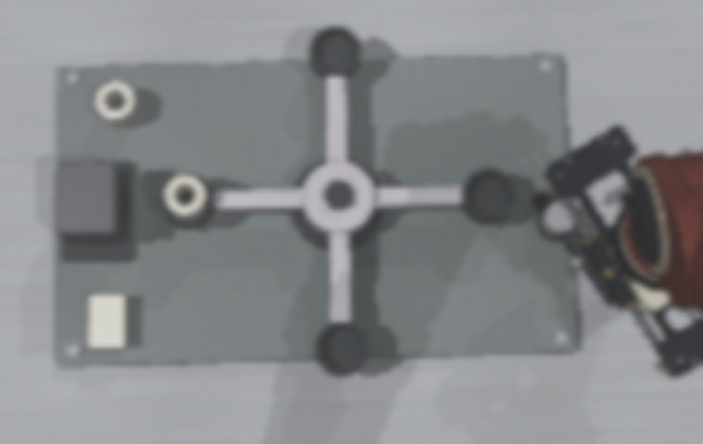

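View pics/l3_side.png

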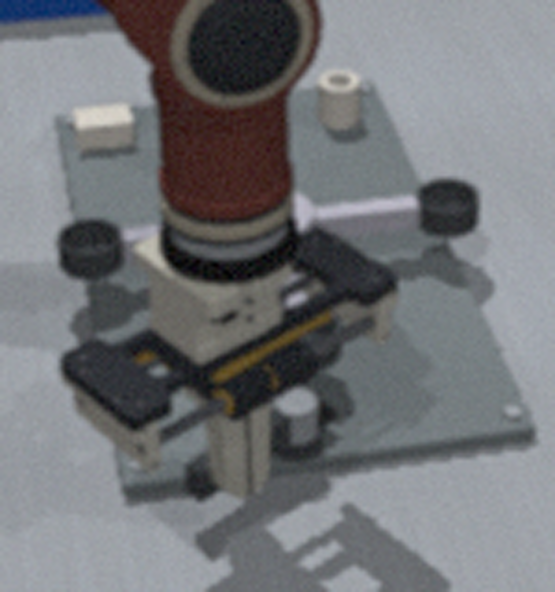

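play_rows(targets="-0.004 0 0 0 255; -0.012 0 0 0 255; -0.025 0 0 0 255; -0.03 0 0 0 255; -0.03 0 -0.03 0 255; -0.03 0 -0.07 0 255; -0.04 0 -0.11 0 255; -0.07 0 -0.14 0 255; -0.11 0 -0.15 0 255; -0.15 0 -0.15 0 255; -0.17 0 -0.15 0 255; -0.17 0 -0.15 0 255")

```text
time: 16.2
position: [0.592, -0.4077, 0.1737]
ee_rot: [0.508, 0.861, -0.0, -0.001]
ft_force: [-1.1, -0.4, 0.3]
grip_width: 0.0006
```

```bash
python3 - <<'E'
from mv import *
o=robot.get_obs(); print(o["time"],o["position"],yaw_now(o),o["ft_force"])
for n,a in(("top",(140,260,230,420)),("side",(150,310,250,400))):
    c=camera(n); cv2.imwrite(f"pics/l4_{n}.png",cv2.resize(c["frame"][a[0]:a[1],a[2]:a[3],::-1],None,fx=4,fy=4,interpolation=cv2.INTER_CUBIC)[:600,:800])
    for m in finder.masks_of("lever_tip",n)[:2]:
        ys,xs=np.nonzero(m["mask"]); w=unproj(c,np.c_[xs,ys],.045); l=cv2.fitLine(w[:,:2].astype(np.float32),cv2.DIST_L2,0,.01,.01).ravel(); print(n,m["conf"],m["rect"],l,np.degrees(np.arctan2(l[1],l[0])))
E
```

```text
16.2 [ 0.59201336 -0.4076948   0.17368389] 118.94524825749951 [-1.13305978 -0.42555574  0.33961658]
top 0.5 [373.2, 194.1, 398.9, 222.7] [ 0.8394669   0.5434107   0.53476524 -0.22971441] 32.916126
side 0.82 [301.0, 255.4, 340.7, 285.4] [ 0.8301605   0.55752444  0.52840155 -0.24722122] 33.88477
```

View pics/l4_top.png

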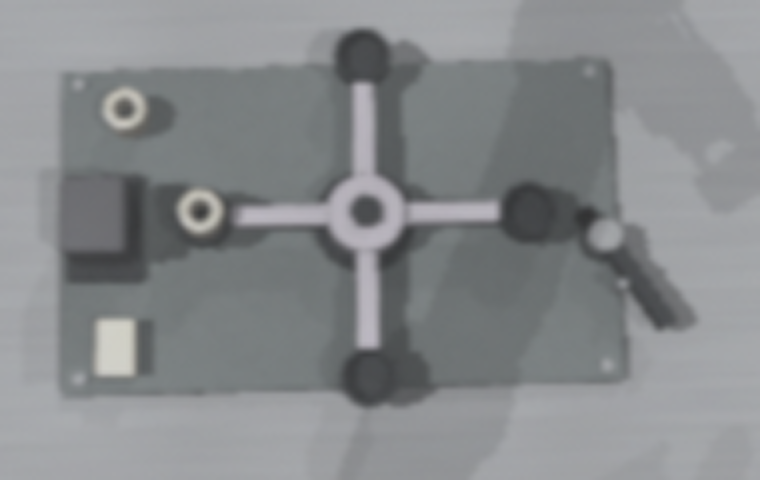

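View pics/l4_side.png

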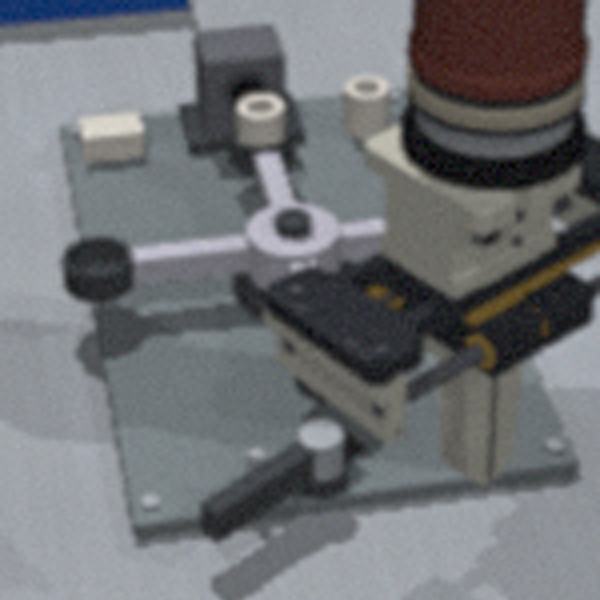

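```bash
cat > lv.py <<'E'
from mv import *
from scipy.optimize import minimize
def boxmask(c,px,py,ang,l0=0.012,l1=.085,h=.007,z0=.022,z1=.045):
    a=np.radians(ang);L=np.array([np.cos(a),np.sin(a)]);N=np.array([-L[1],L[0]])
    pts=[np.r_[np.array([px,py])+r*L+s*h*N,z] for r in(l0,l1) for s in(-1,1) for z in(z0,z1)]
    uv=proj(c,np.array(pts)); return cv2.convexHull(uv.astype(np.float32))[:,0]
ct,cs=camera("top"),camera("side")
B={"top":cv2.imread("pics/top0.png")[:,:,::-1],"side":cv2.imread("pics/side0.png")[:,:,::-1]}
A={"top":ct["frame"],"side":cs["frame"]}
C={"top":ct,"side":cs}
W={"top":(180,230,365,415),"side":(240,310,290,355)}
if __name__=="__main__":
  for nm,F,angs in(("b",B,(-93,-96.4)),("a",A,(-146,-151,-153.7))):
    tiles=[]
    for n in("top","side"):
        a=W[n];k=10 if n=="top" else 8
        im=cv2.resize(np.ascontiguousarray(F[n][a[0]:a[1],a[2]:a[3],::-1]),None,fx=k,fy=k,interpolation=cv2.INTER_CUBIC)
        for ang,col in zip(angs,((0,0,255),(0,255,0),(255,0,0))):
            hull=(boxmask(C[n],.557,-.2165,ang)-[a[2],a[0]]+.5)*k-.5
            cv2.polylines(im,[hull.round().astype(np.int32)],True,col,1)
        cv2.imwrite(f"pics/lv_{nm}_{n}.png",im)
E
python3 lv.py
```

```text
(no output)
```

View pics/lv_b_top.png

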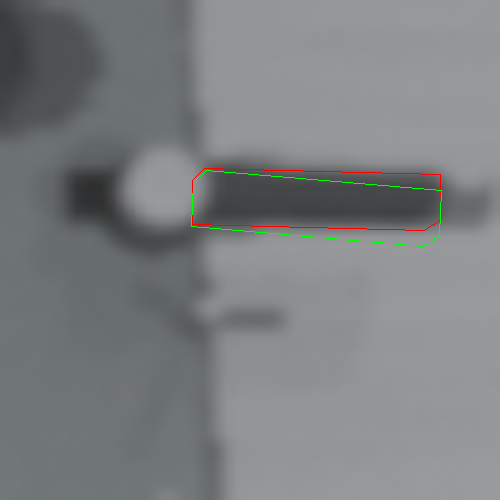

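View pics/lv_b_side.png

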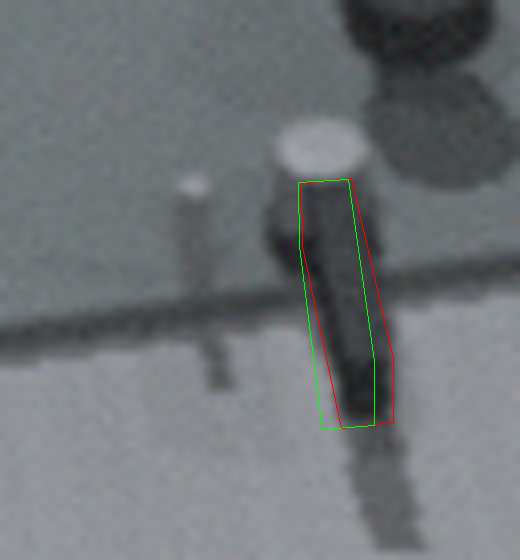

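View pics/lv_a_top.png

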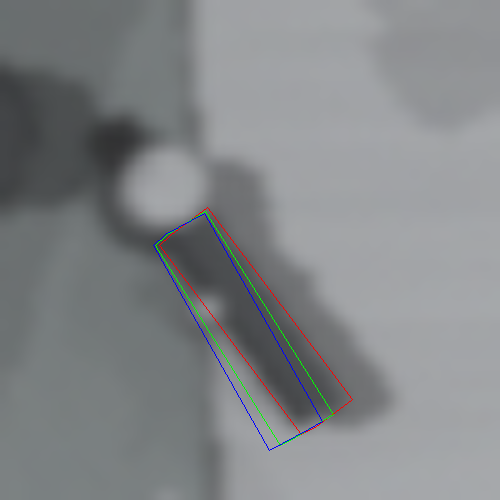

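View pics/lv_a_side.png

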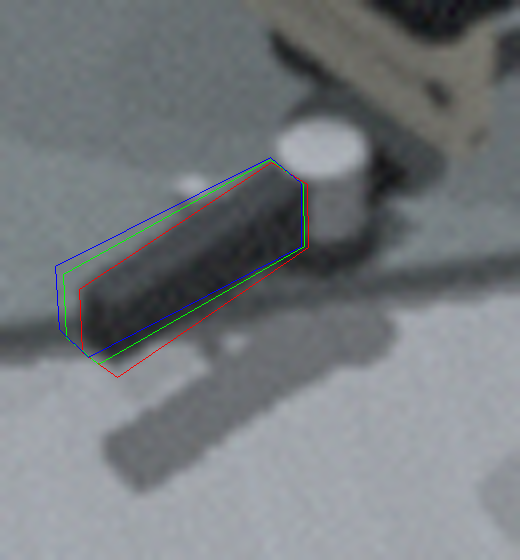

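```bash
cat > lf.py <<'E'
from lv import *
def score(F,px,py,ang):
    s=0
    for n in("top","side"):
        a=W[n];k=8
        if (n,id(F)) not in cache: cache[(n,id(F))]=cv2.resize(cv2.cvtColor(np.ascontiguousarray(F[n][a[0]:a[1],a[2]:a[3]]),cv2.COLOR_RGB2GRAY).astype(np.float32),None,fx=k,fy=k,interpolation=cv2.INTER_LINEAR)
        im=cache[(n,id(F))]
        def m(h,l1,l0=.02):
            q=np.zeros(im.shape,np.uint8); cv2.fillConvexPoly(q,((boxmask(C[n],px,py,ang,l0,l1,h)-[a[2],a[0]]+.5)*k-.5).round().astype(np.int32),1); return q>0
        i=m(.007,.085); o=m(.012,.09)&~i
        s+=im[o].mean()-im[i].mean()
    return s
cache={}
for nm,F,r in(("before",B,np.arange(-100,-88,.5)),("after",A,np.arange(-157,-142,.5))):
    L=[(score(F,px,py,g),px,py,g) for px in np.arange(.550,.5621,.002) for py in np.arange(-.222,-.2099,.002) for g in r]
    L.sort(reverse=True); print(nm,[tuple(np.round(l,3)) for l in L[:4]])
    for fx in(.557,): 
        M=[(score(F,.557,-.2165,g),g) for g in r]; print(max(M))
E
python3 lf.py
```

```text
before [(np.float64(90.328), np.float64(0.558), np.float64(-0.222), np.float64(-93.5)), (np.float64(90.323), np.float64(0.556), np.float64(-0.222), np.float64(-92.0)), (np.float64(89.867), np.float64(0.556), np.float64(-0.22), np.float64(-92.0)), (np.float64(89.828), np.float64(0.558), np.float64(-0.22), np.float64(-93.5))]
(np.float32(88.56206), np.float64(-92.5))
after [(np.float64(79.063), np.float64(0.556), np.float64(-0.222), np.float64(-150.5)), (np.float64(78.499), np.float64(0.556), np.float64(-0.22), np.float64(-148.5)), (np.float64(78.404), np.float64(0.554), np.float64(-0.218), np.float64(-147.0)), (np.float64(78.402), np.float64(0.556), np.float64(-0.218), np.float64(-147.0))]
(np.float32(76.878174), np.float64(-146.0))
```

```bash
python3 - <<'E'
from mv import *
c=camera("top");s=camera("side")
for k in("tube","spare_tube","setter_block","plate_stack"):
    for n in("top","side"):
        for m in finder.masks_of(k,n)[:1]: print(k,n,round(m["conf"],2),m["rect"])
d=cv2.absdiff(cv2.imread("pics/top0.png"),c["frame"][:,:,::-1].copy()).max(2)
print("diff spare",d[160:178,254:270].mean(),"setter",d[216:240,250:270].mean(),"stack",d[208:248,440:484].mean())
o=robot.get_obs();print(o["time"],o["position"],o["joint_vel"].round(3),o["ft_force"])
ticket.sign_off()
E
```

```text
tube top 0.41 [277.4, 188.2, 286.1, 201.3]
tube side 0.71 [312.9, 178.0, 323.7, 186.6]
spare_tube side 0.67 [336.5, 168.2, 348.0, 181.3]
setter_block top 0.69 [250.1, 216.6, 268.4, 238.7]
setter_block side 0.66 [270.7, 177.5, 285.7, 188.1]
plate_stack top 0.87 [442.4, 214.5, 482.1, 246.2]
plate_stack side 0.96 [275.1, 330.2, 335.4, 395.5]
diff spare 11.083333333333334 setter 11.964583333333334 stack 13.814204545454546
17.1 [ 0.59287229 -0.40526172  0.17560262] [-0.    -0.001  0.    -0.002 -0.    -0.001 -0.001] [ 0.09838855  0.38152614 -0.19234437]
the job is handed in; nothing more can be done
```

I finished both steps and handed the job in at 17.1 s. `sign_off` gives no verdict, so what follows rests on my own checks.

- **Carousel:** I pushed the arm opposite the robot's left with the shut fingertips. The tube turned about 79° counter-clockwise and stopped in front of the lens. The last pictures put it about 2 mm from the mark. It was upright in its nest and still there after the lever push.
- **Brake lever:** I pushed it clockwise until it stopped against the pin. It did not move when the push rose to about 11 N, and the pictures show it touching the pin.
- **Lever angle, less certain:** The image estimates ran from about 0.90 to 1.02 rad, depending on the method and the assumed pivot position, and the limit is 0.93. I relied on the hard stop and the visible pin contact, not on the angle.
- **Lever pivot:** It measured about 20 mm off the line from the hub straight away from the sensor, so I used the measured position.
- **Everything else:** The setter block and plate stack appear where they started. The final top-camera search did not report the spare tube; the side camera and the picture comparison show it in place. The arm ended clear, with its tip 175 mm above the bench and about zero force on the tool.

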